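Close up the pastel cases at an art shop's counter

TASK

Close up two of the three wooden cases on the counter, using only your fingertips: gently push the drawer of round pastel sticks (the one with the round knob) fully home, and gently press the open hinged lid down until it lies shut. Leave the drawer of square paint pans open just as it is, do not lift or shove the cases, and leave everything else on the counter where it stands.

Things in the scene. Friction and masses are not known exactly. Their poses are not given: they have to be found in the camera images.
- stick_case: dark wooden one-drawer case whose drawer holds six round pastel sticks lying front to back and has one round brass knob; loose, about 1.5 kg in all, 160 mm deep (x), 130 mm wide (y), 90 mm tall; origin at the centre of its underside, its -x side faces the robot
- stick_drawer (a joint): the drawer with the round knob and the pastel sticks. Joint value: how far the drawer is pulled out towards the case's own -x, in m; 0 is fully shut, it stops there. Slides with about 1.5 N of friction and stays where left. The drawer front is a panel 126 mm wide, from 6 to 84 mm above the table, whose outer face lies 92 mm in front (-x) of the case's origin when shut
- stick_knob (a point): middle of the outer end of the round brass knob (22 mm across, standing 22 mm out from the middle of the drawer front, 45 mm above the table); moves with the drawer; its x axis points straight into the case, the way the drawer shuts
- pan_case: dark wooden one-drawer case whose drawer holds square paint pans and has a straight brass bar for a pull; loose, about 1.5 kg in all, 160 mm deep (x), 130 mm wide (y), 90 mm tall; origin at the centre of its underside, its -x side faces the robot
- pan_drawer (a joint): the drawer with the bar pull and the square pans, to be left open. Joint value: how far the drawer is pulled out towards the case's own -x, in m; 0 is fully shut, it stops there. Slides with about 1.5 N of friction and stays where left. The drawer front is a panel 126 mm wide, from 6 to 84 mm above the table, whose outer face lies 92 mm in front (-x) of the case's origin when shut
- pan_bar (a point): middle of the outer side of the bar pull (70 mm long, 12 mm tall, standing 22 mm out from the drawer front, 45 mm above the table); moves with the drawer; x axis points into the case
- lid_case: dark wooden box with a hinged lid that stands part open; no drawer; loose, about 1.5 kg in all, 160 mm deep (x), 130 mm wide (y), 90 mm tall; origin at the centre of its underside, its -x side faces the robot, plus the 8 mm lid on top
- lid (a joint): Joint value: lid opening angle in rad; 0 is shut, lying flat on the box, and it stops there. Hinge along the box's far (+x) upper edge, the free edge near the robot swings up as it opens. The hinge is stiff: the lid stays where it is left, and about 1 to 3 N near the free edge moves it down
- lid_hinge (a point): middle of the hinge line, 80 mm behind (+x) the box's origin and 90 mm above the table; axes as the box; the line runs along y
- lid_press (a point): point on the lid's outer (upper) face, on its centre line, 140 mm from the hinge line and 27 mm from the free edge (the lid is 168 mm deep, 134 mm wide, 8 mm thick); moves with the lid, its z axis is the outward normal of that face
- jar: small glass jar, 40 mm across, 75 mm tall; a loose bystander, origin at the centre of its underside
- ink: amber ink bottle, 38 mm across, 85 mm tall; a loose bystander, origin at the centre of its underside
- eraser: white eraser, 45 x 22 x 13 mm; a loose bystander, origin at the centre of its underside
- sharpener: round steel sharpener, 40 mm across, 36 mm tall; a loose bystander, origin at the centre of its underside
- mug: white cup, 72 mm across, 90 mm tall; a loose bystander, origin at the centre of its underside
- tape: roll of paper tape lying flat, 90 mm across, 20 mm tall; a loose bystander, origin at the centre of its underside
- pads: stack of note pads, 150 x 105 x 46 mm; a loose bystander, origin at the centre of its underside
Mind the look-alikes: they are no part of the job. What is shaped like the lid_case but pink is not meant.

How it is judged:
At the end, for the whole second after the job is handed in: The drawer with the round knob is out by less than 6 mm, the lid is within 0.05 rad of shut, the pan drawer's bar pull is within 20 mm of where it started, the cases stand still within 35 mm of where they started. Either may be closed first (value of joint stick_drawer below 0.006 m and value of joint lid below 0.05 rad and value of joint pan_drawer above 0.03 m and distance of pan_bar from where it was at the start of the episode below 0.02 m and distance of each of stick_case, pan_case, lid_case from where it was at the start of the episode below 0.035 m and linear speed of each of stick_case, pan_case, lid_case below 0.02 m/s); the robot touches nothing.
It fails at once if the drawer of paint pans was moved by more than 20 mm (distance of pan_bar from where it was at the start of the episode above 0.02 m).
It fails at once if a case was shoved or carried more than 35 mm (distance of any of stick_case, pan_case, lid_case from where it was at the start of the episode above 0.035 m).
It fails at once if a case was lifted or tipped (height (world z) of any of stick_case, pan_case, lid_case above 0.015 m or angle between any of stick_case, pan_case, lid_case's own z axis and vertical above 0.12 rad).
It fails at once if a case was handled roughly or squeezed with more than 80 N (contact force between the fingers and stick_case above 80 N or contact force between the fingers and pan_case above 80 N or contact force between the fingers and lid_case above 80 N).
It fails at once if a bystander was moved more than 30 mm (distance of any of jar, ink, eraser, sharpener, mug, tape, pads from where it was at the start of the episode above 0.03 m).
It also fails if it takes over 56 s, if anything falls off the work surface, if the arm or the gripper's body presses on something with over 40 N, if the wrist force passes 120 N, or if a joint passes its speed limit or range.

ROBOT

A 6-joint arm with a two-finger parallel gripper is mounted at the origin on the work surface. World frame = base frame: x ahead of the robot, y to its left, z up, the work surface at z = 0. Lengths are in m, angles in rad, forces in N, time in s.
With the tool pointing down it reaches from about 0.375 to 0.9 m from the base axis. Payload 3.1 kg.
Tool frame: the origin (TCP) lies at the very end of the fingers, on their centre line; the grasp point (between the pads) lies 19 mm behind it; z points along the fingers, y is the line along which they close (so a half turn about z gives the same grasp; the last joint's range is limited). The gripper opens to 85 mm and grips with 20 to 120 N. Pads are 22 mm wide; open, the fingers measure 114 mm over their backs; the gripper's body (76 mm by 85 mm) begins 54 mm behind the grasp point. The pads swing forward as they close: fully open they stand 13 mm farther back than shut.
Start: joints at [0.928, 0.527, 1.433, -0, 1.181, -0.178], TCP at [0.28, 0.559, 0.208] pointing down, gripper open.
Joint ranges: [-3.08, 3.08], [-0.75, 2.2], [0.22, 2.44], [-1.43, 4.57], [0, 2.65], [-2.85, 2.85]. Speed limits (rad/s): [2.79, 2.79, 3.14, 3.14, 3.14, 3.14].

INTERFACE

Orientations are given as a unit quaternion [x, y, z, w].
In Python, from station import manip, vision gives the robot as it stands.
- The arm moves only by the tool drive_tool, never from a script. Its argument "deltas" is a list that holds one entry, the list of rows, each a list of 4 numbers: the shift along the tool's x, y, z in mm, then the turn about the tool's z in rad. A call has 1 to 5 rows; each row is the pose to reach, as a shift and turn from the pose commanded when the call began, along the tool's axes at that moment; what a row does not reach only later rows make up. A row lasts 1/12 s, in which the tool goes at most 41.7 mm and 7.16 degrees, less where a joint would pass 70% of its speed; a pose out of reach is approached as far as the arm can. A call with a gripper value outside its range is refused whole. "jaw" is the finger opening in mm, from 0 to 85.4, set as the call begins (left out, the last holds). The fingers move at their own pace and stop on an object; "force" is the grip in N (left out, the last holds). Time passes only in rows, so rows that repeat a pose let the fingers close. It gives the time, the measured TCP pose, the force, the opening and the grip force at its end, in the units of the state.
- manip.sense(): the state, without advancing time (a new reading comes with each control period).
- vision.snapshot(name): name is "side" or "top"; returns the picture (384x512x3 uint8, red, green, blue); there is no depth.
- vision.camera_model(name): a dict with "camera_matrix" (3x3 intrinsics, pixels), "rvec" (rotation vector, rad) and "tvec" (3), from world to camera coordinates, as OpenCV has them. Camera axes: x right, y down, z forward; pixel columns grow to the right and rows downward; lengths in m; the calibration is good to about 2 mm. A picture is of the moment at which its call begins. camera_model takes no time and is no camera call.
- manip.sign_off(): hands the job in; it is judged then, once.
The state is a dict: "t": time; "q": joint angles; "qd": joint speeds; "tau": joint torques, N m; "tcp_pos": TCP position; "tool_rot": TCP orientation; "force": force on the tool from outside, world axes, zero at the start; "ft_torque": the same for the moment, N m; "finger_gap": opening from 0.0 (shut) to 1.0 (fully open); "gripper_force": force on a finger pad.
Only numpy, scipy, OpenCV 4.12 (cv2) and the standard library are available. Lean on these libraries where they do the work, as an engineer would, in place of code of your own. Each camera call takes 0.05 s, during which the arm holds its last target. There are 200 camera calls.

## Working session

There is one attempt and no reset: what is moved stays moved. The work goes in short steps, Python scripts to look and compute and a tool call to move; the robot and the scene stay as the last step left them, time stands still between calls to the robot, and variables do not carry over. Pictures are saved under pics/ and viewed, at most 10 in all, crops included, and the job is handed in when it is done.

Besides the shell and the picture viewer there is one more tool, called after ">>>" by a JSON object that holds its "op" and its "data". drive_tool: Moves the arm, as the interface text tells. Its arguments: {"type":"object","properties":{"deltas":{"type":"array"},"jaw":{"type":"number"},"force":{"type":"number"}},"required":["deltas"]}

```bash
mkdir -p pics
python3 - <<'E'
from station import manip, vision
import cv2
for n in("top","side"):
    im=vision.snapshot(n); cv2.imwrite(f"pics/{n}0.png",cv2.resize(im[:,:,::-1],(800,600)) ); cv2.imwrite(f"{n}raw.png",im[:,:,::-1])
    m=vision.camera_model(n);print(n,m)
s=manip.sense();print(s["t"],s["tcp_pos"],s["tool_rot"],s["force"],s["finger_gap"])
E
```

```text
top {'camera_matrix': array([[496.08705126,   0.        , 256.62838805],
       [  0.        , 496.08705126, 188.27203709],
       [  0.        ,   0.        ,   1.        ]]), 'rvec': array([ 2.09481537, -2.1564778 ,  0.19379478]), 'tvec': array([0.04487458, 0.52013394, 1.34047531])}
side {'camera_matrix': array([[441.65818233,   0.        , 265.33753573],
       [  0.        , 441.65818233, 194.95245678],
       [  0.        ,   0.        ,   1.        ]]), 'rvec': array([ 2.0153009 , -0.5570813 ,  0.30650581]), 'tvec': array([-0.44281696,  0.22571855,  1.22255513])}
0.1 [0.27915449 0.55842511 0.20725381] [ 2.29818085e-01  9.73233123e-01 -8.89062003e-04 -3.82026806e-04] [-0.18679343  0.67990189  0.54196301] 0.9968892493064021
```

View pics/top0.png

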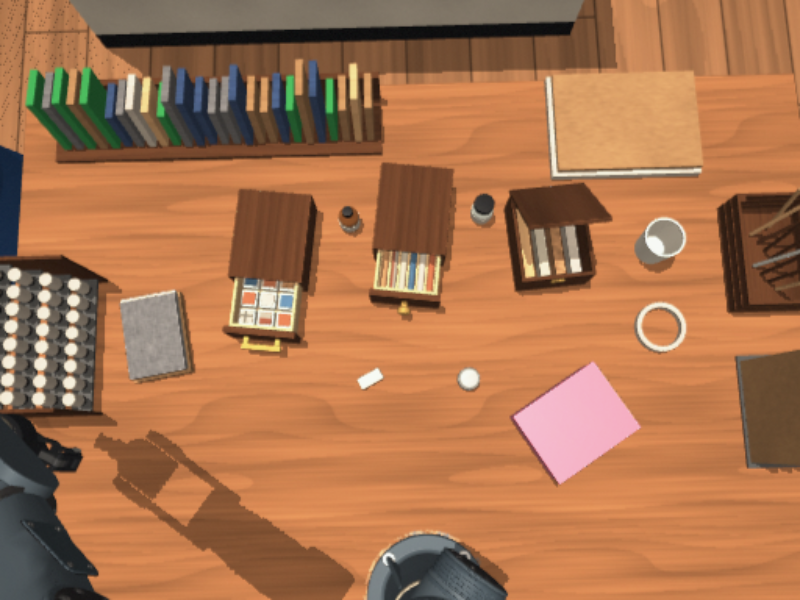

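View pics/side0.png

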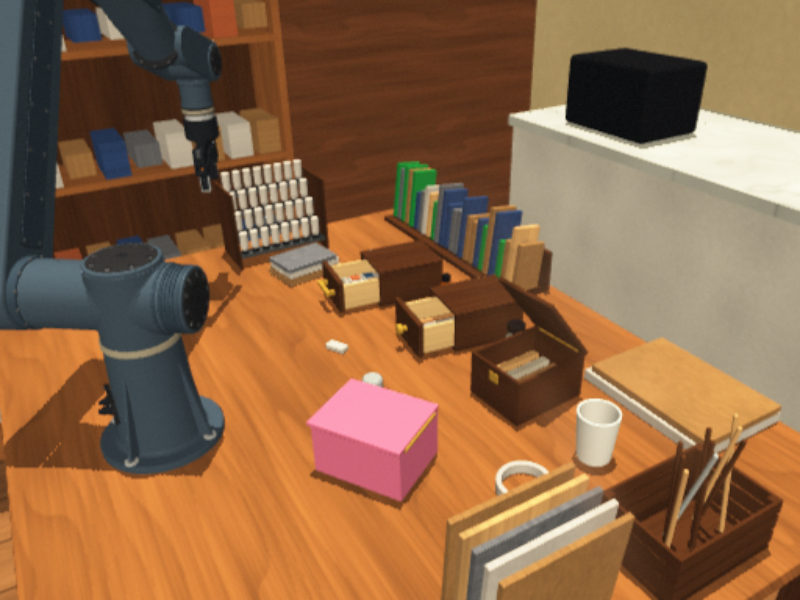

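Top view (800x600): pan case at (270,240) with its bar at (262,344), stick case at (413,210) with its knob at (404,308), lid case at (550,240), eraser (370,379), sharpener (469,379), pink decoy (575,420). I'll measure next, and enlarge the lid.

```bash
cat > h.py <<'E'
import numpy as np, cv2
from station import manip, vision
def ray(n,uv,big=True):
    m=vision.camera_model(n);R,_=cv2.Rodrigues(m["rvec"]);t=m["tvec"]
    uv=np.array(uv,float)/(1.5625 if big else 1)
    d=R.T@np.linalg.solve(m["camera_matrix"],[*uv,1]);return -R.T@t,d
def onz(n,uv,z,big=True):
    c,d=ray(n,uv,big);return c+d*(z-c[2])/d[2]
def onax(n,uv,k,v,big=True):
    c,d=ray(n,uv,big);return c+d*(v-c[k])/d[k]
def tri(a,b,big=True):
    c1,d1=ray("top",a,big);c2,d2=ray("side",b,big)
    s=np.linalg.lstsq(np.c_[d1,-d2],c2-c1,rcond=None)[0]
    p,q=c1+d1*s[0],c2+d2*s[1];return (p+q)/2,np.linalg.norm(p-q)
E
python3 - <<'E'
from h import *
np.set_printoptions(precision=3,suppress=True)
print("cam",ray("top",(0,0))[0],ray("side",(0,0))[0])
for k,uv,z in [("stick TL",(383,163),.09),("TR",(453,170),.09),("BR",(445,256),.09),("BL",(374,250),.09),("frontL",(370,292),.084),("frontR",(440,300),.084),("knob",(404,312),.045),("bar",(262,348),.045),("bar L",(242,346),.045),("barR",(281,349),.045),("panBL",(230,276),.09),("panBR",(303,284),.09),("lidBL",(518,291),.09),("lidBR",(594,279),.09),("eraser",(370,379),.013),("sharp",(469,379),.036),("jar",(483,205),.075),("ink",(348,212),.085),("pink",(512,418),.09),("pinktop",(594,363),.09),("pinkR",(640,428),.09)]:
    print(k,onz("top",uv,z))
t=cv2.imread("topraw.png")[100:200,215:400];s=cv2.imread("sideraw.png")[160:280,250:380]
cv2.imwrite("pics/c1.png",np.hstack([cv2.resize(t,(740,400),interpolation=cv2.INTER_CUBIC)]))
cv2.imwrite("pics/c2.png",cv2.resize(s,(650,600),interpolation=cv2.INTER_CUBIC))
E
```

```text
cam [0.27  0.033 1.413] [-0.092 -1.059  0.782]
stick TL [0.753 0.055 0.09 ]
TR [ 0.736 -0.07   0.09 ]
BR [ 0.579 -0.049  0.09 ]
BL [0.594 0.075 0.09 ]
frontL [0.52  0.084 0.084]
frontR [ 0.502 -0.038  0.084]
knob [0.489 0.025 0.045]
bar [0.432 0.279 0.045]
bar L [0.437 0.314 0.045]
barR [0.429 0.245 0.045]
panBL [0.554 0.327 0.09 ]
panBR [0.536 0.2   0.09 ]
lidBL [ 0.513 -0.173  0.09 ]
lidBR [ 0.53  -0.307  0.09 ]
eraser [0.374 0.09  0.013]
sharp [ 0.367 -0.086  0.036]
jar [ 0.674 -0.122  0.075]
ink [0.665 0.12  0.085]
pink [ 0.296 -0.151  0.09 ]
pinktop [ 0.384 -0.296  0.09 ]
pinkR [ 0.273 -0.365  0.09 ]
```

View pics/c1.png

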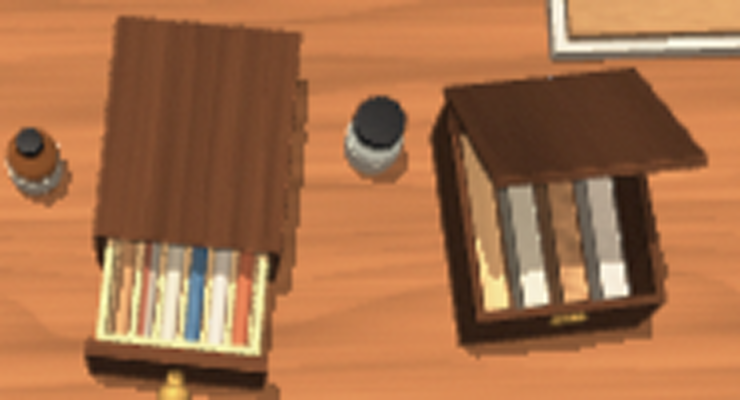

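View pics/c2.png

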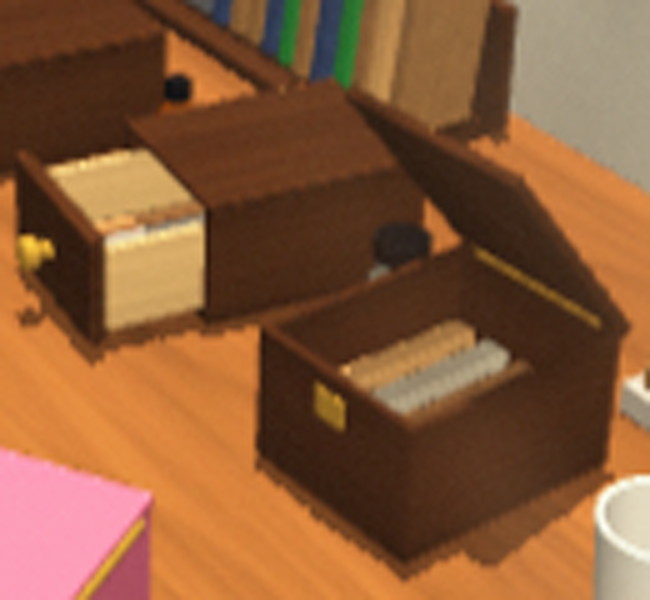

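Crops: lid free edge runs (497,180)-(707,160) in the top crop and (350,92)-(522,182) in the side crop. The lid's hinge edge runs (445,90)-(635,70) in the top crop; the stick knob is at about (175,390).

Run:
```python
from h import *
np.set_printoptions(precision=3,suppress=True)
T=lambda u,v:(215+u/4,100+v/4)
S=lambda u,v:(250+u/5,160+v/5)
fl=tri(T(497,182),S(350,92),False);fr=tri(T(707,162),S(522,182),False)
print("free",fl,fr,"width",np.linalg.norm(fl[0]-fr[0]))
print("hinge z98",onz("top",T(445,90),.09,False),onz("top",T(635,70),.09,False), onz("side",S(628,328),.09,False))
print("box near top corners",onz("top",T(462,322),.09,False),onz("top",T(660,297),.09,False))
print("side: near corners",onz("side",S(262,333),.09,False),onz("side",S(408,428),.09,False))
print("knob tri",tri(T(173,392),S(28,250),False))
# knob by colour
for n,(r0,r1,c0,c1) in {"top":(185,206,245,275),"side":(200,225,250,265)}.items():
    h=cv2.cvtColor(cv2.imread(n+"raw.png"),cv2.COLOR_BGR2HSV)[r0:r1,c0:c1]
    m=cv2.inRange(h,(15,120,110),(35,255,255)); ys,xs=np.nonzero(m)
    print(n,len(xs),xs.min()+c0,xs.max()+c0,ys.min()+r0,ys.max()+r0)
    if n=="top":k=(xs.mean()+c0,ys.max()+r0+.5);print("knob end",k,onz("top",k,.045,False))
s=manip.sense()
```

```text
free (array([ 0.591, -0.178,  0.221]), np.float64(0.0002386297498265369)) (array([ 0.601, -0.31 ,  0.222]), np.float64(0.0031710376362478416)) width 0.13218310594349691
hinge z98 [ 0.693 -0.169  0.09 ] [ 0.704 -0.302  0.09 ] [ 0.706 -0.297  0.09 ]
box near top corners [ 0.529 -0.171  0.09 ] [ 0.542 -0.307  0.09 ]
side: near corners [ 0.526 -0.191  0.09 ] [ 0.539 -0.309  0.09 ]
knob tri (array([0.493, 0.026, 0.045]), np.float64(0.001106806030479073))
top 57 251 273 186 201
knob end (np.float64(258.2456140350877), np.float64(201.5)) [0.484 0.026 0.045]
side 43 253 260 207 214
```

>>> {"op": "drive_tool", "data": {"deltas": [[[-28,-29,0,0],[-56,-58,0,0],[-84,-87,0,0],[-112,-116,0,0],[-140,-145,0,0]]], "jaw": 0}}

```text
t: 0.52
tcp_pos: [0.3396, 0.3648, 0.2078]
tool_rot: [0.229, 0.973, -0.0, -0.0]
force: [0.4, -0.1, 0.4]
finger_gap: 0.303
gripper_force: 0.0
```

>>> {"op": "drive_tool", "data": {"deltas": [[[-28,-29,0,0],[-56,-58,0,0],[-84,-87,0,0],[-112,-116,0,0],[-140,-145,0,0]]]}}

```text
t: 0.93
tcp_pos: [0.4001, 0.1725, 0.208]
tool_rot: [0.23, 0.973, -0.0, -0.0]
force: [1.4, 0.3, -0.7]
finger_gap: -0.001
gripper_force: 0.0
```

>>> {"op": "drive_tool", "data": {"deltas": [[[-26,-27,0,-0.1],[-52,-53,0,-0.2],[-78,-80,0,-0.3],[-104,-107,0,-0.34],[-104,-107,0,-0.34]]]}}

```text
t: 1.35
tcp_pos: [0.4489, 0.0261, 0.2084]
tool_rot: [0.064, 0.998, -0.001, 0.002]
force: [0.1, -0.1, -0.1]
finger_gap: 0.003
gripper_force: 0.0
```

>>> {"op": "drive_tool", "data": {"deltas": [[[8,4,40,0],[8,4,80,0],[8,4,120,0],[8,4,155,0],[8,4,168,0]]]}}

```text
t: 1.77
tcp_pos: [0.4351, 0.0377, 0.0364]
tool_rot: [0.062, 0.998, 0.0, -0.004]
force: [-0.5, -0.1, -0.4]
finger_gap: -0.003
gripper_force: 0.0
```

>>> {"op": "drive_tool", "data": {"deltas": [[[0,0,0,0],[-4,0,0,0],[-8,0,0,0],[-12,0,0,0],[-16,0,0,0]]]}}

```text
t: 2.18
tcp_pos: [0.4557, 0.0349, 0.0415]
tool_rot: [0.062, 0.998, -0.0, 0.002]
force: [0.5, 0.1, 0.5]
finger_gap: -0.001
gripper_force: 0.0
```

Run:
```python
from h import *
a=vision.snapshot("top")[100:240,190:400];b=vision.snapshot("side")[150:270,200:380]
cv2.imwrite("pics/d1.png",np.vstack([cv2.resize(a[:,:,::-1],(450,300),interpolation=3),cv2.resize(b[:,:,::-1],(450,300),interpolation=3)]))
s=manip.sense();print(s["t"],s["tcp_pos"],s["force"])
```

```text
2.2833 [0.45611568 0.03477626 0.041317  ] [-0.09341812 -0.40861224 -0.14802833]
```

View pics/d1.png

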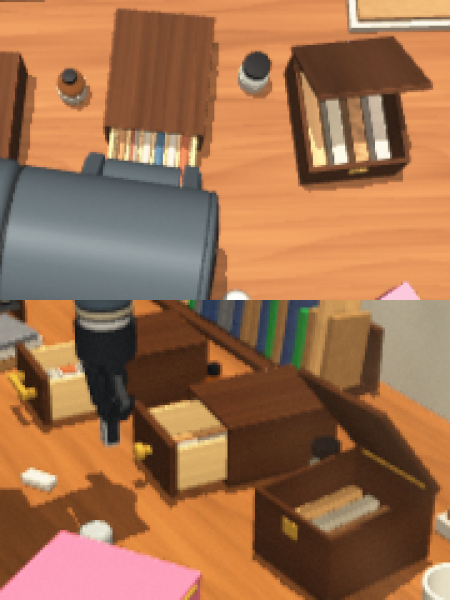

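Fingertips stand just in front of the knob (side crop: tips (108,440), knob (143,450)), nothing touched. Correcting y by 5 mm and pushing.

>>> {"op": "drive_tool", "data": {"deltas": [[[-2,-5,0,0],[-5,-5,0,0],[-9,-5,0,0],[-13,-5,0,0],[-17,-5,0,0]]]}}

```text
t: 2.7
tcp_pos: [0.4706, 0.0279, 0.0401]
tool_rot: [0.062, 0.998, -0.0, 0.0]
force: [0.1, -0.1, 0.5]
finger_gap: 0.002
gripper_force: 0.0
```

>>> {"op": "drive_tool", "data": {"deltas": [[[-4,0,0,0],[-8,0,0,0],[-12,0,0,0],[-16,0,0,0],[-20,0,0,0]]]}}

```text
t: 3.12
tcp_pos: [0.4903, 0.0256, 0.04]
tool_rot: [0.062, 0.998, 0.0, -0.0]
force: [-0.1, -0.6, 0.5]
finger_gap: -0.005
gripper_force: 0.0
```

>>> {"op": "drive_tool", "data": {"deltas": [[[-4,0,0,0],[-8,0,0,0],[-12,0,0,0],[-16,0,0,0],[-20,0,0,0]]]}}

```text
t: 3.53
tcp_pos: [0.5094, 0.0232, 0.04]
tool_rot: [0.062, 0.998, 0.0, -0.001]
force: [-2.4, -0.3, 1.4]
finger_gap: -0.002
gripper_force: 0.8
```

>>> {"op": "drive_tool", "data": {"deltas": [[[-4,0,0,0],[-8,0,0,0],[-12,0,0,0],[-15,0,0,0],[-18,0,0,0]]]}}

```text
t: 3.95
tcp_pos: [0.5278, 0.0208, 0.04]
tool_rot: [0.062, 0.998, -0.0, -0.0]
force: [-1.8, -0.5, 0.5]
finger_gap: 0.001
gripper_force: 0.8
```

Run:
```python
from h import *
b=vision.snapshot("side")[150:270,200:380]
cv2.imwrite("pics/d2.png",cv2.resize(b[:,:,::-1],(720,480),interpolation=3))
```

```text
(no output)
```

View pics/d2.png

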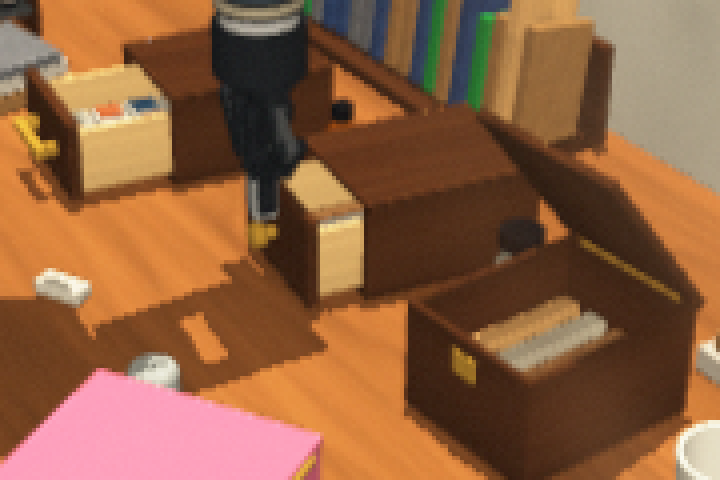

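Drawer is about half-closed. I'll compare the knob at (262,235) and the tip at (262,220) with the projected TCP.

Run:
```python
from h import *
np.set_printoptions(precision=3,suppress=True)
S=lambda u,v:(200+u/4,150+v/4)
m=vision.camera_model("side")
p=np.array(manip.sense()["tcp_pos"])
for q in (p,p+[0,0,.02],p+[.011,0,.005],p+[.011,0,.016]):
    uv=cv2.projectPoints(q[None],m["rvec"],m["tvec"],m["camera_matrix"],None)[0].ravel();print("tcp in crop",(uv-[200,150])*4)
print("knob seen",onz("side",S(250,235),.045,False),onz("side",S(275,237),.045,False))
print("panel near corner top",onz("side",S(312,217),.084,False),"case front corner",onz("side",S(363,205),.09,False))
print("panel top far corner", onz("side",S(283,178),.084,False))
```

```text
tcp in crop [264.158 236.222]
tcp in crop [263.783 215.129]
tcp in crop [275.607 227.366]
tcp in crop [275.444 215.786]
knob seen [0.516 0.021 0.045] [0.532 0.008 0.045]
panel near corner top [ 0.539 -0.038  0.084] case front corner [ 0.577 -0.052  0.09 ]
panel top far corner [0.552 0.029 0.084]
```

>>> {"op": "drive_tool", "data": {"deltas": [[[-3,0,0,0],[-6,0,0,0],[-9,0,0,0],[-12,0,0,0],[-15,0,0,0]]]}}

```text
t: 4.42
tcp_pos: [0.5427, 0.019, 0.0401]
tool_rot: [0.062, 0.998, 0.0, -0.0]
force: [-1.0, -0.3, -0.2]
finger_gap: -0.001
gripper_force: 0.8
```

>>> {"op": "drive_tool", "data": {"deltas": [[[-2,0,0,0],[-4,0,0,0],[-6,0,0,0],[-8,0,0,0],[-10,0,0,0]]]}}

```text
t: 4.83
tcp_pos: [0.5525, 0.0178, 0.0401]
tool_rot: [0.062, 0.998, -0.0, -0.0]
force: [-1.6, -0.4, -1.6]
finger_gap: 0.003
gripper_force: 0.8
```

>>> {"op": "drive_tool", "data": {"deltas": [[[-1,0,0,0],[-2,0,0,0],[-3,0,0,0],[-4,0,0,0],[-5,0,0,0]]]}}

```text
t: 5.25
tcp_pos: [0.5574, 0.0172, 0.0401]
tool_rot: [0.062, 0.998, -0.0, -0.0]
force: [-0.7, -0.2, -0.7]
finger_gap: 0.002
gripper_force: 0.8
```

Run:
```python
from h import *
b=vision.snapshot("side")[150:270,200:380]
cv2.imwrite("pics/d3.png",cv2.resize(b[:,:,::-1],(720,480),interpolation=3))
```

```text
(no output)
```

View pics/d3.png

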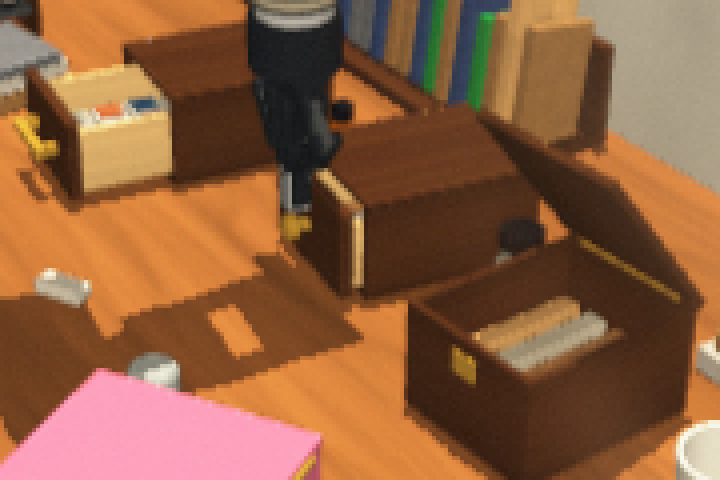

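The drawer is nearly in, with a strip about 8 mm wide left at (357,245). The case has not moved.

>>> {"op": "drive_tool", "data": {"deltas": [[[-1,0,0,0],[-2,0,0,0],[-3,0,0,0],[-4,0,0,0],[-5,0,0,0]]]}}

```text
t: 5.72
tcp_pos: [0.5625, 0.0165, 0.0401]
tool_rot: [0.062, 0.998, -0.0, -0.0]
force: [-1.3, -0.5, 0.5]
finger_gap: -0.001
gripper_force: 0.8
```

>>> {"op": "drive_tool", "data": {"deltas": [[[-0.5,0,0,0],[-1,0,0,0],[-1.5,0,0,0],[-2,0,0,0],[-2.5,0,0,0]]]}}

```text
t: 6.13
tcp_pos: [0.5649, 0.0162, 0.0401]
tool_rot: [0.062, 0.998, -0.0, 0.0]
force: [-1.7, -0.9, -0.1]
finger_gap: -0.002
gripper_force: 0.8
```

>>> {"op": "drive_tool", "data": {"deltas": [[[-0.5,0,0,0],[-1,0,0,0],[-1.5,0,0,0],[-2,0,0,0],[-2.5,0,0,0]]]}}

```text
t: 6.55
tcp_pos: [0.5674, 0.0159, 0.0401]
tool_rot: [0.062, 0.998, -0.0, 0.0]
force: [-1.3, 0.5, 0.1]
finger_gap: -0.002
gripper_force: 0.8
```

>>> {"op": "drive_tool", "data": {"deltas": [[[-0.5,0,0,0],[-1,0,0,0],[-1.5,0,0,0],[-2,0,0,0],[-2,0,0,0]]]}}

```text
t: 6.97
tcp_pos: [0.5673, 0.0159, 0.0401]
tool_rot: [0.062, 0.998, 0.0, -0.002]
force: [-5.4, -0.9, 4.4]
finger_gap: -0.005
gripper_force: 2.9
```

>>> {"op": "drive_tool", "data": {"deltas": [[[15,0,0,0],[50,0,0,0],[50,0,-40,0],[50,0,-80,0],[50,0,-120,0]]]}}

```text
t: 7.38
tcp_pos: [0.5197, 0.0221, 0.1611]
tool_rot: [0.062, 0.998, 0.0, 0.0]
force: [1.1, 0.4, -0.2]
finger_gap: -0.004
gripper_force: 0.0
```

>>> {"op": "drive_tool", "data": {"deltas": [[[0,0,-40,0],[0,0,-80,0],[0,0,-120,0],[0,0,-130,0],[0,0,-130,0]]]}}

```text
t: 7.8
tcp_pos: [0.5235, 0.0216, 0.2949]
tool_rot: [0.062, 0.998, -0.0, 0.007]
force: [1.3, 0.3, -0.2]
finger_gap: -0.0
gripper_force: 0.0
```

Run:
```python
from h import *
from scipy.spatial.transform import Rotation as R
a=vision.snapshot("top")[90:230,130:400];b=vision.snapshot("side")[150:270,200:380]
cv2.imwrite("pics/d4.png",np.vstack([cv2.resize(a[:,:,::-1],(540,280),interpolation=3),cv2.resize(b[:,:,::-1],(450,300),interpolation=3)[:, :].copy() if 0 else cv2.copyMakeBorder(cv2.resize(b[:,:,::-1],(450,300),interpolation=3),0,0,0,90,0)]))
s=manip.sense();print(s["tcp_pos"]);r=R.from_quat(s["tool_rot"])
H=np.array([.699,-.2355,.09]);bx=np.array([.9966,.082,0])
for d in (65,52,40,30,20,10,0):
    t=np.radians(d);p=H-bx*.14*np.cos(t)+[0,0,.14*np.sin(t)]+.008*(bx*np.sin(t)+[0,0,np.cos(t)])
    print(d,p.round(4),(r.inv().apply(p-s["tcp_pos"])*1000).round(1))
```

```text
[0.5198716  0.02200223 0.28985805]
65 [ 0.6473 -0.2398  0.2203] [-158.6 -244.    69.7]
52 [ 0.6194 -0.2421  0.2052] [-131.2 -249.8   84.7]
40 [ 0.5972 -0.2439  0.1861] [-109.5 -254.3  103.8]
30 [ 0.5822 -0.2451  0.1669] [ -94.6 -257.4  123. ]
20 [ 0.5706 -0.2461  0.1454] [ -83.3 -259.8  144.5]
10 [ 0.563  -0.2467  0.1222] [ -75.7 -261.4  167.7]
0 [ 0.5595 -0.247   0.098 ] [ -72.3 -262.1  191.9]
```

View pics/d4.png

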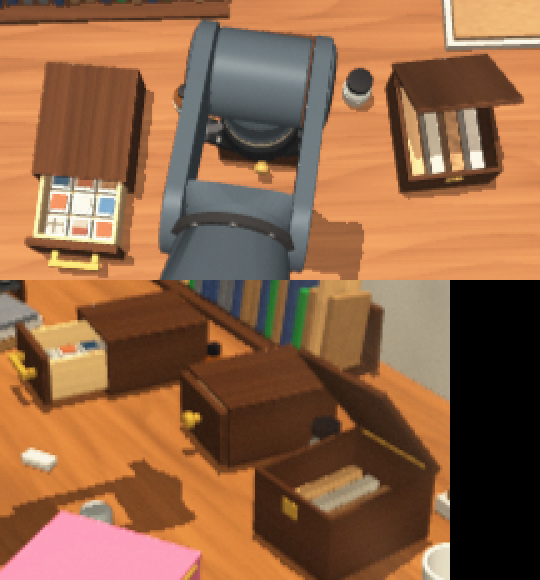

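The stick drawer is shut flush, and the pan drawer and the cases are unmoved. Next, go over the lid.

>>> {"op": "drive_tool", "data": {"deltas": [[[-18,-36,0,0],[-36,-72,0,0],[-55,-108,0,0],[-74,-144,0,0],[-92,-180,0,0]]]}}

```text
t: 8.32
tcp_pos: [0.5883, -0.1693, 0.2867]
tool_rot: [0.062, 0.998, 0.001, -0.002]
force: [1.0, 1.2, 0.2]
finger_gap: 0.004
gripper_force: 0.0
```

>>> {"op": "drive_tool", "data": {"deltas": [[[-18,-34,0,0],[-39,-70,0,0],[-39,-70,20,0],[-39,-70,40,0],[-39,-70,55,0]]]}}

```text
t: 8.73
tcp_pos: [0.6171, -0.2426, 0.2294]
tool_rot: [0.063, 0.998, 0.002, -0.003]
force: [-0.9, -0.3, -0.5]
finger_gap: 0.002
gripper_force: 0.0
```

>>> {"op": "drive_tool", "data": {"deltas": [[[0,0,6,0],[0,0,12,0],[0,0,18,0],[3,-1,24,0],[6,-1,30,0]]]}}

```text
t: 9.15
tcp_pos: [0.613, -0.2427, 0.2051]
tool_rot: [0.062, 0.998, -0.0, 0.001]
force: [-0.5, -0.3, 0.2]
finger_gap: 0.001
gripper_force: 0.0
```

>>> {"op": "drive_tool", "data": {"deltas": [[[3,-1,5,0],[7,-1,10,0],[11,-2,14,0],[14,-3,18,0],[18,-3,22,0]]]}}

```text
t: 9.57
tcp_pos: [0.5946, -0.2439, 0.1834]
tool_rot: [0.062, 0.998, -0.001, 0.001]
force: [0.5, -0.3, 2.2]
finger_gap: 0.0
gripper_force: 0.8
```

>>> {"op": "drive_tool", "data": {"deltas": [[[3,0,4,0],[6,-1,8,0],[9,-1,12,0],[12,-2,16,0],[14,-2,20,0]]]}}

```text
t: 9.98
tcp_pos: [0.5798, -0.2436, 0.1626]
tool_rot: [0.062, 0.998, 0.0, -0.0]
force: [0.3, -1.0, 1.1]
finger_gap: -0.003
gripper_force: 0.8
```

>>> {"op": "drive_tool", "data": {"deltas": [[[2,0,4,0],[4,-1,8,0],[6,-1,12,0],[8,-2,17,0],[10,-2,22,0]]]}}

```text
t: 10.4
tcp_pos: [0.5699, -0.2445, 0.1406]
tool_rot: [0.062, 0.998, -0.0, -0.0]
force: [0.3, -1.3, 1.7]
finger_gap: 0.005
gripper_force: 0.8
```

>>> {"op": "drive_tool", "data": {"deltas": [[[2,0,5,0],[3,0,9,0],[5,-1,14,0],[6,-1,18,0],[7,-2,22,0]]]}}

```text
t: 10.82
tcp_pos: [0.5626, -0.2451, 0.1185]
tool_rot: [0.062, 0.998, 0.0, -0.0]
force: [-0.2, 0.4, 1.8]
finger_gap: 0.003
gripper_force: 0.7
```

>>> {"op": "drive_tool", "data": {"deltas": [[[1,0,3,0],[1,0,6,0],[2,0,9,0],[2,0,12,0],[2,0,15,0]]]}}

```text
t: 11.23
tcp_pos: [0.561, -0.2454, 0.1039]
tool_rot: [0.062, 0.998, -0.0, 0.0]
force: [-1.9, -1.2, 1.4]
finger_gap: 0.003
gripper_force: 0.8
```

>>> {"op": "drive_tool", "data": {"deltas": [[[0,0,1,0],[0,0,2,0],[0,0,3,0],[0,0,4,0],[0,0,5,0]]]}}

```text
t: 11.65
tcp_pos: [0.5611, -0.2453, 0.0991]
tool_rot: [0.062, 0.998, -0.0, 0.0]
force: [-0.1, 0.4, 1.2]
finger_gap: 0.002
gripper_force: 0.7
```

>>> {"op": "drive_tool", "data": {"deltas": [[[0,0,0.5,0],[0,0,1,0],[0,0,1.5,0],[0,0,2,0],[0,0,2.5,0]]]}}

```text
t: 12.07
tcp_pos: [0.561, -0.2453, 0.0966]
tool_rot: [0.062, 0.998, 0.0, 0.0]
force: [-1.4, 0.4, 2.2]
finger_gap: -0.001
gripper_force: 0.7
```

>>> {"op": "drive_tool", "data": {"deltas": [[[0,0,0.5,0],[0,0,1,0],[0,0,1.5,0],[0,0,2,0],[0,0,2,0]]]}}

```text
t: 12.48
tcp_pos: [0.561, -0.2452, 0.0945]
tool_rot: [0.062, 0.998, 0.0, -0.0]
force: [-0.4, 0.5, 1.5]
finger_gap: -0.004
gripper_force: 0.5
```

>>> {"op": "drive_tool", "data": {"deltas": [[[0,0,1,0],[0,0,2,0],[0,0,3,0],[0,0,3,0],[0,0,3,0]]]}}

```text
t: 12.9
tcp_pos: [0.5612, -0.2452, 0.0914]
tool_rot: [0.062, 0.998, 0.0, 0.0]
force: [-0.2, -0.4, 0.1]
finger_gap: 0.003
gripper_force: 0.1
```

Run:
```python
from h import *
b=vision.snapshot("side")[150:270,250:400]
cv2.imwrite("pics/d5.png",cv2.resize(b[:,:,::-1],(750,600),interpolation=3))
```

```text
(no output)
```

View pics/d5.png

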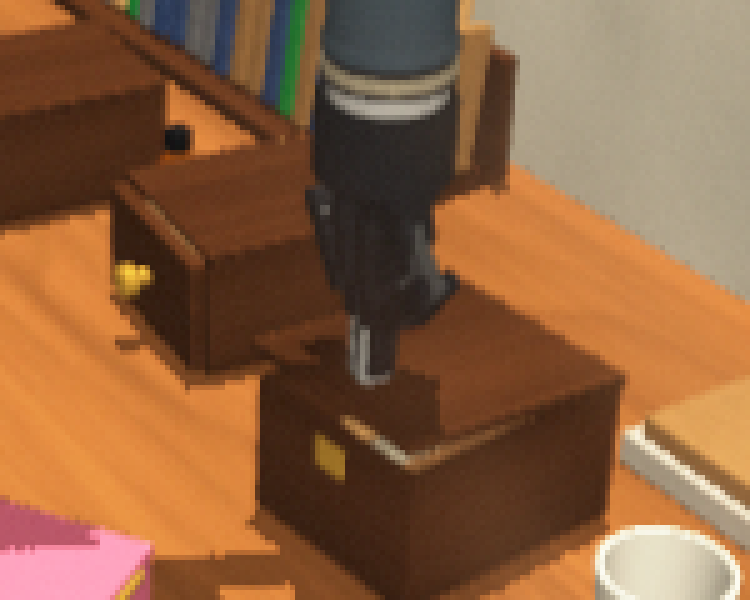

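The lid is almost down, with a thin gap at (345,420)-(410,460). Keep pressing.

>>> {"op": "drive_tool", "data": {"deltas": [[[0,0,1,0],[0,0,2,0],[0,0,3,0],[0,0,3,0],[0,0,3,0]]]}}

```text
t: 13.37
tcp_pos: [0.5611, -0.2453, 0.0885]
tool_rot: [0.062, 0.998, 0.0, 0.0]
force: [0.6, 0.5, 0.2]
finger_gap: -0.002
gripper_force: 0.1
```

>>> {"op": "drive_tool", "data": {"deltas": [[[0,0,0.5,0],[0,0,1,0],[0,0,1.5,0],[0,0,2,0],[0,0,2,0]]]}}

```text
t: 13.78
tcp_pos: [0.5609, -0.2453, 0.0865]
tool_rot: [0.062, 0.998, 0.0, -0.0]
force: [-1.6, 0.6, 0.8]
finger_gap: -0.001
gripper_force: 0.5
```

>>> {"op": "drive_tool", "data": {"deltas": [[[0,0,0.5,0],[0,0,1,0],[0,0,1.5,0],[0,0,2,0],[0,0,2.5,0]]]}}

```text
t: 14.2
tcp_pos: [0.561, -0.2453, 0.0841]
tool_rot: [0.062, 0.998, 0.0, -0.0]
force: [-0.5, 0.1, 1.8]
finger_gap: 0.002
gripper_force: 0.7
```

>>> {"op": "drive_tool", "data": {"deltas": [[[0,0,0.5,0],[0,0,1,0],[0,0,1.5,0],[0,0,1.5,0],[0,0,1.5,0]]]}}

```text
t: 14.62
tcp_pos: [0.5612, -0.2453, 0.0825]
tool_rot: [0.062, 0.998, 0.0, 0.0]
force: [-0.7, 0.6, 0.3]
finger_gap: -0.001
gripper_force: 0.2
```

>>> {"op": "drive_tool", "data": {"deltas": [[[0,0,0.5,0],[0,0,1,0],[0,0,1.5,0],[0,0,2,0],[0,0,2,0]]]}}

```text
t: 15.03
tcp_pos: [0.561, -0.2453, 0.0805]
tool_rot: [0.062, 0.998, -0.0, 0.0]
force: [-0.7, -1.5, 0.8]
finger_gap: 0.002
gripper_force: 0.5
```

Run:
```python
from h import *
# gap: bright pixels between lid and box at near corner (view crop coords 340-540,410-470 -> /5)
b=vision.snapshot("side"); r=b[228:248,312:362].astype(int)
m=(r[:,:,0]>110); print(m.sum()); ys,xs=np.nonzero(m); print(list(zip(xs+312,ys+228))[:40])
cv2.imwrite("sidenow.png",b[:,:,::-1])
```

```text
200
[(np.int64(321), np.int64(228)), (np.int64(322), np.int64(228)), (np.int64(338), np.int64(228)), (np.int64(339), np.int64(228)), (np.int64(340), np.int64(228)), (np.int64(341), np.int64(228)), (np.int64(342), np.int64(228)), (np.int64(343), np.int64(228)), (np.int64(344), np.int64(228)), (np.int64(345), np.int64(228)), (np.int64(346), np.int64(228)), (np.int64(347), np.int64(228)), (np.int64(348), np.int64(228)), (np.int64(349), np.int64(228)), (np.int64(350), np.int64(228)), (np.int64(351), np.int64(228)), (np.int64(352), np.int64(228)), (np.int64(353), np.int64(228)), (np.int64(354), np.int64(228)), (np.int64(355), np.int64(228)), (np.int64(356), np.int64(228)), (np.int64(357), np.int64(228)), (np.int64(360), np.int64(228)), (np.int64(361), np.int64(228)), (np.int64(322), np.int64(229)), (np.int64(323), np.int64(229)), (np.int64(338), np.int64(229)), (np.int64(339), np.int64(229)), (np.int64(340), np.int64(229)), (np.int64(341), np.int64(229)), (np.int64(342), np.int64(229)), (np.int64(343), np.int64(229)), (np.int64(344), np.int64(229)), (np.int64(345), np.int64(229)), (np.int64(346), np.int64(229)), (np.int64(347), np.int64(229)), (np.int64(348), np.int64(229)), (np.int64(349), np.int64(229)), (np.int64(350), np.int64(229)), (np.int64(351), np.int64(229))]
```

>>> {"op": "drive_tool", "data": {"deltas": [[[0,0,0.5,0],[0,0,1,0],[0,0,1.5,0],[0,0,2,0],[0,0,2,0]]]}}

```text
t: 15.5
tcp_pos: [0.5609, -0.2453, 0.0785]
tool_rot: [0.062, 0.998, 0.0, -0.0]
force: [-0.9, -0.2, 0.3]
finger_gap: 0.002
gripper_force: 0.4
```

>>> {"op": "drive_tool", "data": {"deltas": [[[0,0,0.5,0],[0,0,1,0],[0,0,1.5,0],[0,0,2,0],[0,0,2,0]]]}}

```text
t: 15.92
tcp_pos: [0.561, -0.2453, 0.0765]
tool_rot: [0.062, 0.998, 0.0, -0.0]
force: [-0.7, -0.0, 0.1]
finger_gap: -0.0
gripper_force: 0.3
```

Run:
```python
from h import *
b=vision.snapshot("side"); m=vision.camera_model("side"); p=np.array(manip.sense()["tcp_pos"])
for dz in (0,.01,.02,.03):
    print(dz,cv2.projectPoints((p+[0,0,dz])[None],m["rvec"],m["tvec"],m["camera_matrix"],None)[0].ravel())
# columns of luminance: down through the tip, and through the seam left of it / right corner
for c in (322,325,328,336): print(c,[(r,*b[r,c]) for r in range(214,250,2)])
```

```text
0 [323.58489729 235.9203234 ]
0.01 [323.75536588 232.96230656]
0.02 [323.92717241 229.9810732 ]
0.03 [324.10033271 226.97634893]
322 [(214, np.uint8(47), np.uint8(37), np.uint8(32)), (216, np.uint8(46), np.uint8(37), np.uint8(28)), (218, np.uint8(46), np.uint8(35), np.uint8(31)), (220, np.uint8(108), np.uint8(98), np.uint8(89)), (222, np.uint8(134), np.uint8(127), np.uint8(117)), (224, np.uint8(136), np.uint8(128), np.uint8(118)), (226, np.uint8(139), np.uint8(134), np.uint8(122)), (228, np.uint8(141), np.uint8(135), np.uint8(125)), (230, np.uint8(150), np.uint8(143), np.uint8(132)), (232, np.uint8(69), np.uint8(38), np.uint8(20)), (234, np.uint8(70), np.uint8(40), np.uint8(24)), (236, np.uint8(67), np.uint8(37), np.uint8(20)), (238, np.uint8(67), np.uint8(37), np.uint8(19)), (240, np.uint8(65), np.uint8(36), np.uint8(20)), (242, np.uint8(62), np.uint8(34), np.uint8(18)), (244, np.uint8(63), np.uint8(37), np.uint8(21)), (246, np.uint8(64), np.uint8(36), np.uint8(20)), (248, np.uint8(67), np.uint8(37), np.uint8(22))]
325 [(214, np.uint8(51), np.uint8(42), np.uint8(38)), (216, np.uint8
[... 1897 characters left out ...]
uint8(36)), (222, np.uint8(111), np.uint8(65), np.uint8(35)), (224, np.uint8(117), np.uint8(66), np.uint8(35)), (226, np.uint8(120), np.uint8(66), np.uint8(35)), (228, np.uint8(98), np.uint8(56), np.uint8(33)), (230, np.uint8(77), np.uint8(47), np.uint8(29)), (232, np.uint8(84), np.uint8(48), np.uint8(28)), (234, np.uint8(75), np.uint8(44), np.uint8(25)), (236, np.uint8(73), np.uint8(44), np.uint8(26)), (238, np.uint8(75), np.uint8(44), np.uint8(26)), (240, np.uint8(73), np.uint8(43), np.uint8(28)), (242, np.uint8(80), np.uint8(46), np.uint8(26)), (244, np.uint8(80), np.uint8(48), np.uint8(29)), (246, np.uint8(80), np.uint8(47), np.uint8(25)), (248, np.uint8(82), np.uint8(48), np.uint8(26))]
```

>>> {"op": "drive_tool", "data": {"deltas": [[[0,0,0.5,0],[0,0,1,0],[0,0,1.5,0],[0,0,2,0],[0,0,2.5,0]]]}}

```text
t: 16.38
tcp_pos: [0.5612, -0.2453, 0.0748]
tool_rot: [0.062, 0.998, -0.0, 0.0]
force: [-2.6, 1.5, 8.8]
finger_gap: -0.003
gripper_force: 4.3
```

>>> {"op": "drive_tool", "data": {"deltas": [[[0,0,0.5,0],[0,0,1,0],[0,0,1.5,0],[0,0,2,0],[0,0,2,0]]]}}

```text
t: 16.8
tcp_pos: [0.5612, -0.2453, 0.0747]
tool_rot: [0.062, 0.998, -0.0, 0.0]
force: [-4.0, 2.2, 15.2]
finger_gap: -0.003
gripper_force: 7.7
```

>>> {"op": "drive_tool", "data": {"deltas": [[[0,0,-15,0],[0,0,-45,0],[0,0,-85,0],[0,0,-125,0],[0,0,-160,0]]]}}

```text
t: 17.22
tcp_pos: [0.5614, -0.2453, 0.2343]
tool_rot: [0.062, 0.998, -0.0, 0.001]
force: [0.6, -0.6, 0.2]
finger_gap: -0.003
gripper_force: 0.0
```

>>> {"op": "drive_tool", "data": {"deltas": [[[30,0,0,0],[60,0,0,0],[90,0,0,0],[90,0,0,0],[90,0,0,0]]]}}

```text
t: 17.63
tcp_pos: [0.4707, -0.2338, 0.2323]
tool_rot: [0.062, 0.998, 0.0, 0.0]
force: [0.8, -0.2, 0.2]
finger_gap: 0.0
gripper_force: 0.0
```

Run:
```python
from h import *
a=vision.snapshot("top")[90:230,130:400];b=vision.snapshot("side")[150:270,200:400]
cv2.imwrite("pics/e.png",np.vstack([cv2.resize(a[:,:,::-1],(500,260),interpolation=3),cv2.resize(b[:,:,::-1],(500,300),interpolation=3)]))
s=manip.sense();print(s["tcp_pos"],s["force"],s["t"])
```

```text
[ 0.47285379 -0.23480935  0.23242393] [ 0.38968804 -0.40361054 -0.21921475] 17.7333
```

View pics/e.png

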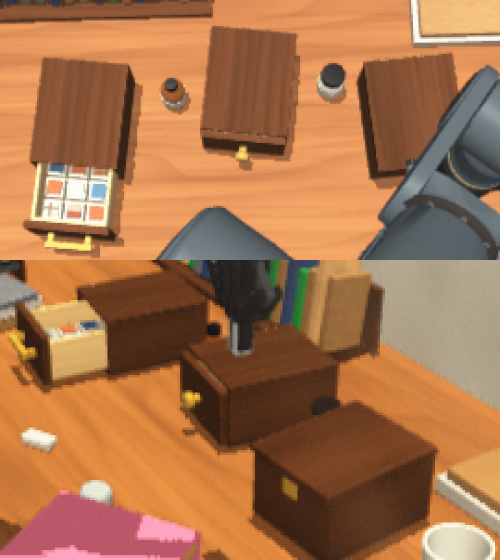

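The stick drawer (knob at (190,400)) and the lid (box at (345,480)) are both shut. The pan drawer is still open, the bystanders have not moved, and the arm is clear.

```bash
python3 -c "
from station import manip
print(manip.sign_off())"
```

```text
the job is handed in; nothing more can be done
None
```

The round-knob drawer and the hinged lid are both shut, and the pan drawer is still open. The final pictures show no case or bystander moved. The job was handed in at about 17.7 s, but the hand-in call returned no verdict.

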